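# Hold back the belt tensioner of a beer cooler's stirrer drive

## Robot

A 6-joint arm with a two-finger parallel gripper is mounted at the origin on the work surface. World frame = base frame: x ahead of the robot, y to its left, z up, the work surface at z = 0. Lengths are in mm, angles in rad, forces in N, time in s.
With the tool pointing down it reaches from about 325 to 900 mm from the base axis. Payload 6.1 kg.
Tool frame: the origin (TCP) lies between the finger pads; the fingertips stand 11 mm ahead of it and the grasp point (between the pads) lies 8 mm behind it (ctrl.tip_extent is the z of the fingertips in the tool frame, in mm); z points along the fingers, y is the direction in which the jaws open and shut (so a half turn about z gives the same grasp; the last joint's range is limited). The gripper opens to 87 mm and grips with 3 to 60 N. Pads are 19 mm wide; open, the fingers measure 117 mm over their backs; the gripper's body (75 mm by 190 mm) begins 51 mm behind the grasp point.
Start: joints at [1.213, 0.22, 1.526, -0, 1.395, -0.126], TCP at [143.58, 608.277, 233.538] pointing down, gripper open.
Joint ranges: [-2.98, 2.98], [-0.91, 2.08], [0.09, 2.57], [-1.24, 4.39], [0.2, 2.65], [-2.68, 2.68]. Speed limits (rad/s): [2.57, 2.57, 3.01, 3.14, 3.14, 3.14].

## Interface

Orientations are given as a unit quaternion [w, x, y, z].
In Python, from rig import ctrl gives the robot as it stands. Calls block until the motion is done:
- ctrl.move_pose(position, orientation): joint-space move of the TCP to a pose.
- ctrl.line_to(position, orientation=None, velocity=150, stop_force=None): straight line of the TCP; orientation=None keeps the orientation; velocity is the mean speed in mm/s. With stop_force (N) it stops when the force on the tool has changed by that much, and returns True; else False.
- ctrl.move_j(angles): joint-space move.
- ctrl.set_gripper(opening, grip_force=None): finger opening in mm; grip_force is the grip in N (None keeps the last); returns when the fingers have stopped.
- ctrl.sleep(seconds).
- ctrl.inverse_kinematics(position, orientation): joint angles nearest the present ones, or None.
- ctrl.state(): the state.
- ctrl.snapshot(name): name is "scene" or "top" or "wrist"; returns a dict with "pixels" (480x640x3 uint8, red, green, blue), "range_z" (480x640 float32, mm along the optical axis (not along the pixel's ray), 0 where there is no reading), "vertical_fov" (degrees; the focal length in pixels is half the picture's height over the tangent of half this angle, whatever the lens; pixels are square), "cx", "cy" (the principal point, pixels), "k1" (the pictures are not rectified: a ray, as slopes to the right and down, at radius r is drawn at 1 + k1 r^2 times it, then the intrinsics apply), "R" (3x3) and "t" (3): a world point X has camera coordinates R X + t; the wrist camera has in their place "mount" (4x4, takes a point from camera to tool coordinates, whose origin is the TCP and whose axes are the flange's). Camera axes: x right, y down, z forward; pixel columns grow to the right and rows downward; lengths in mm; the calibration is good to about 2 mm. A picture is of the moment at which its call begins: read the wrist's pose just before it.
A pose or a line that the arm cannot do raises ctrl.PlanningError and nothing moves.
- ctrl.hand_in(): hands the job in, once; it reports no verdict.
The state is a dict: "clock": time; "joints": joint angles; "joint_velocities": joint speeds; "joint_torque": joint torques, N m; "tool_pos": TCP position; "tool_rot": TCP orientation; "wrist_force": force on the tool from outside, world axes, zero at the start; "ft_torque": the same for the moment, N m; "opening": finger opening in mm.
Only numpy, scipy, OpenCV 4.12 (cv2) and the standard library are available. Lean on these libraries where they do the work, as an engineer would, in place of code of your own. Each camera call takes 0.05 s, during which the arm holds its last target.

## Task

The stirrer drive out of the beer cooler is on the bench for a new belt. Take the T-handled key out of its wooden block, set it fully down on the square head of the tensioner's lock screw, turn the screw anticlockwise to its stop (a bit less than a quarter turn) and leave the key standing on the screw. Then push the tensioner arm back by its upright lug until it has gone well past the ratchet's click, and finish while still holding it pressed back there with the gripper, not resting on the pawl, so that I can slip the belt on; leave the other things on the table where they are.

Things in the scene. Friction and masses are not known exactly. Their poses are not given: they have to be found in the camera images.
- key: T-handled key, steel. Origin: centre of its socket's open mouth, at the bottom. z runs up the shank, x along the cross bar. Socket 22.5 mm square outside, 14.5 mm square inside, 22 mm deep, flats along x and y. Shank 12 mm thick. Cross bar 80 mm along x, 13 mm thick (y), 16 mm high, its middle 120 mm above the origin, top 128 mm. 200 g. Stands socket down in the wooden block.
- key_block: wooden block holding the key: 80 x 90 x 60 mm, origin under its centre on the table, with a 27 mm square hole in the middle, floor of the hole 15 mm above the table (so the key must be lifted 50 mm to come clear).
- drive: the stirrer drive: a steel deck plate 230 mm (x) by 400 mm (y), top face 100 mm above the table, on timber bearers; origin on the table under its centre, x away from the robot at yaw 0. On it the big pulley (130 mm across, top 139 mm, hub 151 mm) at x 30, y 115 mm, the motor pulley (50 mm across) at x 68, y -115 mm, the tensioner and its lock. Fixed to the table.
- lock_head (a point): top of the lock screw's square head (12 mm square, 14 mm tall, with a 4 mm cone above this point to lead the socket on), on its vertical axis, 132 mm above the table. It turns with the screw: flats along its x and y, x along the locking dog. A flange 30 mm across lies 14 mm below this point: the seated key's mouth rests on it.
- lock (a joint): turn of the captive lock screw, rad. 0 to 0.1 locked: a 38 mm dog under the head stands before the tail of the tensioner arm and stops it. Grows anticlockwise seen from above, to its stop at 1.25 (dog clear). Stiff: about 0.12 N m, stays where left. Between socket and head there is up to 0.24 rad of play either way.
- swing_arm: tensioner arm. Origin on its pivot axis at deck height (100 mm). y points along the arm to its free end; x is the way to push at its end. Flat bar 8 mm thick, top 114 mm above the table, 16 mm wide near the end; grey idler roller (42 mm across, top 138 mm, hub 145 mm) 105 mm from the pivot; upright lug at the free end.
- lug (a point): middle of the top edge of the upright lug, 152 mm from the pivot along the arm, 154 mm above the table. Lug plate 8 mm thick (its x, the way it is pushed), 24 mm wide (its y, along the arm), standing 40 mm above the bar. Push its -x face, or pinch it.
- tensioner (a joint): swing of the tensioner arm, rad. 0: sprung fully out, grows clockwise seen from above as the lug is pushed back, stop at 0.65. The spring needs about 5 N at the lug at 0 and 11 N at 0.65, the pawl adds less than 1 N before the click. The pawl drops behind the ratchet tooth at about 0.46; let go there, the arm returns and hangs on the pawl at about 0.44.
- mug: bystander: glass beer mug, 74 mm across, 115 mm tall, handle on its +y side
- spare_pulley: bystander: dark steel spare pulley lying flat, 68 mm across, 22 mm tall
- fitting: bystander: small brass hexagon fitting, 34 mm across, 38 mm tall, standing on the deck plate's front left corner
- screwdriver: bystander: screwdriver with black handle, 190 mm long, lying on the table
- stirrer: bystander: removed stirrer shaft with white paddle, 220 mm long, lying on the table to the right of the drive
- carton: bystander: milk carton, 62 mm square, about 195 mm tall
Mind the look-alikes: they are no part of the job. Leave any pink look-alike of the key alone.

How it is judged:
By the outcome, as a careful person would: the job done as asked, in the order asked, and still so for the second after the job is handed in, while the arm keeps its last pose, push and grip.
It also fails if it takes over 61 s, if anything falls off the work surface, if the arm or the gripper's body presses on something with over 40 N, if the wrist force passes 120 N, or if a joint passes its speed limit or range.

## Working session

There is one attempt and no reset: what is moved stays moved. The work goes in short steps, each a Python script; the robot and the scene stay as the last script left them, time stands still between calls to the robot, and variables do not carry over. Pictures are saved under pics/ and viewed, and the job is handed in when it is done.

```bash
ls; mkdir -p pics
cat > h.py <<'E'
from rig import ctrl
import numpy as np, cv2, pickle
from scipy.spatial.transform import Rotation as Ro
def snap(n,f):
    s0=ctrl.state(); s=ctrl.snapshot(n); s['pos']=s0['tool_pos']; s['rot']=s0['tool_rot']
    cv2.imwrite('pics/%s.png'%f,s['pixels'][:,:,::-1]); pickle.dump(s,open('pics/%s.pkl'%f,'wb')); return s
def load(f): return pickle.load(open('pics/%s.pkl'%f,'rb'))
def cam(s):
    if 'R' in s and 'mount' not in s:
        R=np.array(s['R']);t=np.array(s['t']); return R.T,-R.T@t
    M=np.array(s['mount']); q=s['rot']; Rw=Ro.from_quat([q[1],q[2],q[3],q[0]]).as_matrix()
    return Rw@M[:3,:3], Rw@M[:3,3]+np.array(s['pos'])
def K(s):
    f=240/np.tan(np.radians(s['vertical_fov'])/2)
    return np.array([[f,0,s['cx']],[0,f,s['cy']],[0,0,1.]]), np.array([s['k1'],0,0,0,0.])
def rays(s,px):
    k,d=K(s); u=cv2.undistortPoints(np.array(px,float).reshape(-1,1,2),k,d).reshape(-1,2)
    R,c=cam(s); return np.c_[u,np.ones(len(u))]@R.T, c
def atz(s,px,z):
    r,c=rays(s,px); return c+r*((z-c[2])/r[:,2])[:,None]
def atdepth(s,px):
    r,c=rays(s,px); d=np.array([s['range_z'][int(round(p[1])),int(round(p[0]))] for p in px]); return c+r*d[:,None]
def proj(s,P):
    k,d=K(s); R,c=cam(s); 
    return cv2.projectPoints((np.array(P,float).reshape(-1,3)-c)@R,np.zeros(3),np.zeros(3),k,d)[0].reshape(-1,2)
def cloud(s):
    v,u=np.mgrid[0:480,0:640]; px=np.c_[u.ravel(),v.ravel()]
    r,c=rays(s,px); d=s['range_z'].ravel(); P=c+r*d[:,None]; P[d<=0]=np.nan
    return P.reshape(480,640,3)
def down(yaw):  # tool z down; tool y direction at angle: returns wxyz
    R=np.array([[np.cos(yaw),np.sin(yaw),0],[np.sin(yaw),-np.cos(yaw),0],[0,0,-1]])
    q=Ro.from_matrix(R).as_quat(); return [q[3],q[0],q[1],q[2]]
E
python3 - <<'E'
from h import *
for n in ['scene','top','wrist']:
    s=snap(n,n+'0'); print(n,s['vertical_fov'],s['k1'],cam(s)[1])
print(ctrl.state()); print(ctrl.tip_extent)
E
```

```text
pics
scene 54.31688262232636 0.017035626744516696 [1072.01036931 -509.33985883  765.82487583]
top 47.98083803458687 -0.05188363384298822 [ 388.32119685  -26.283739   1470.44293545]
wrist 59.73283936672265 -0.09052475111045781 [ 64.05751373 626.18406897 384.59463855]
{'clock': 0.15, 'joints': array([ 1.21290923e+00,  2.21052084e-01,  1.52735705e+00, -8.73781580e-06,
        1.39469448e+00, -1.26087452e-01]), 'joint_velocities': array([ 0.0006109 , -0.00135033, -0.00340292, -0.00086062, -0.00064781,
       -0.00080804]), 'joint_torque': array([ 1.29953103e-03, -4.95188391e+01, -3.87884223e+01,  6.99169538e-02,
        5.29844931e-02, -1.10385442e-04]), 'tool_pos': array([143.41587258, 607.84610605, 232.67950791]), 'tool_rot': array([-1.76862980e-04,  1.15639725e-01,  9.93290936e-01, -7.34502303e-04]), 'wrist_force': array([-0.4044071 ,  0.54904027, -0.81593386]), 'ft_torque': array([ 0.01782943,  0.04849955, -0.03586944]), 'opening': 87.04902311425876}
11.0
```

View pics/scene0.png

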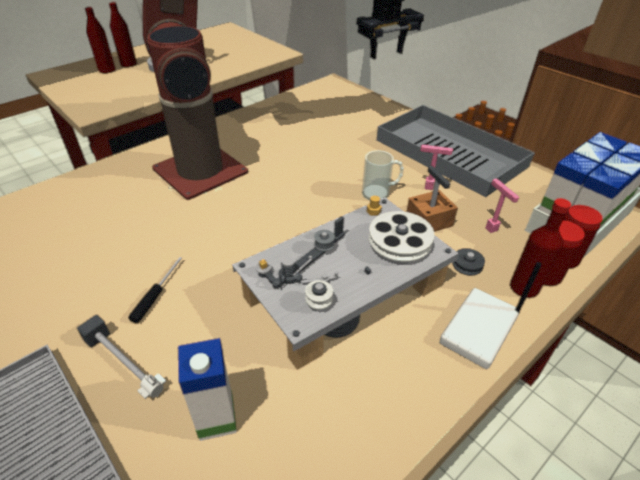

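View pics/top0.png

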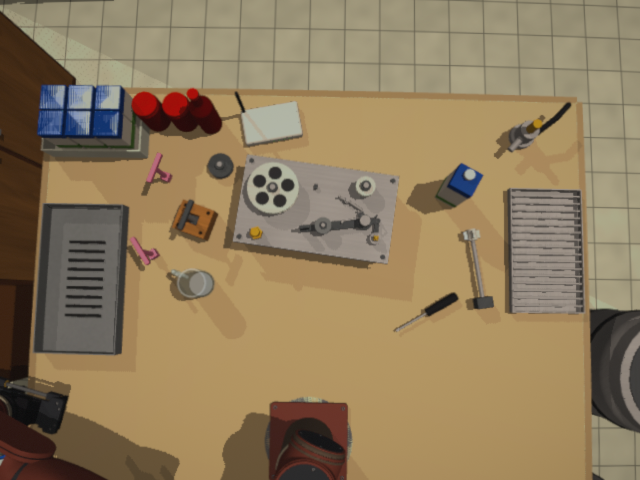

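View pics/wrist0.png

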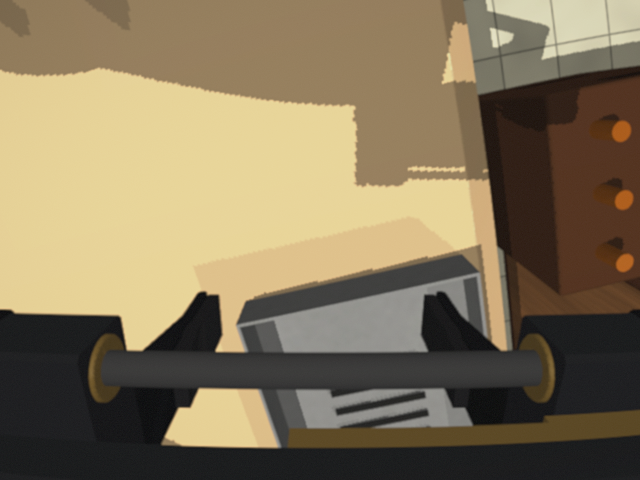

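The top view shows three T-shaped candidates. The dark steel key stands in the brown block at (185,214)–(195,220). The pink ones at (157,172) and (142,250) are look-alikes. The steel one in the block is the one described. I'll enlarge it, along with the drive.

Run:
```python
from h import *
s=load('top0'); im=s['pixels'][:,:,::-1]
a=cv2.resize(im[130:290,120:280],(600,600),interpolation=cv2.INTER_CUBIC);cv2.imwrite('pics/c1.png',a)
b=cv2.resize(im[145:275,225:405],(800,578),interpolation=cv2.INTER_CUBIC);cv2.imwrite('pics/c2.png',b)
im=load('scene0')['pixels'][:,:,::-1]
a=cv2.resize(im[190:350,220:480],(800,492),interpolation=cv2.INTER_CUBIC);cv2.imwrite('pics/c3.png',a)
P=cloud(s)
for p in [(185,214),(195,220),(207,225),(157,172),(300,170),(272,187),(323,226),(365,222),(375,238),(256,232)]: print(p,P[p[1],p[0]].round(1))
```

```text
(185, 214) [581.2 316.1 142.1]
(195, 220) [578.9 312.3  50.2]
(207, 225) [564.4 276.7  64. ]
(157, 172) [697.8 407.8  92.6]
(300, 170) [708.6  33.9  97.8]
(272, 187) [651.8 100.1 150.9]
(323, 226) [557.9 -28.5 140.9]
(365, 222) [ 568.8 -132.1  149.7]
(375, 238) [ 530.8 -158.4  138.4]
(256, 232) [540.  137.8 137.8]
```

View pics/c1.png

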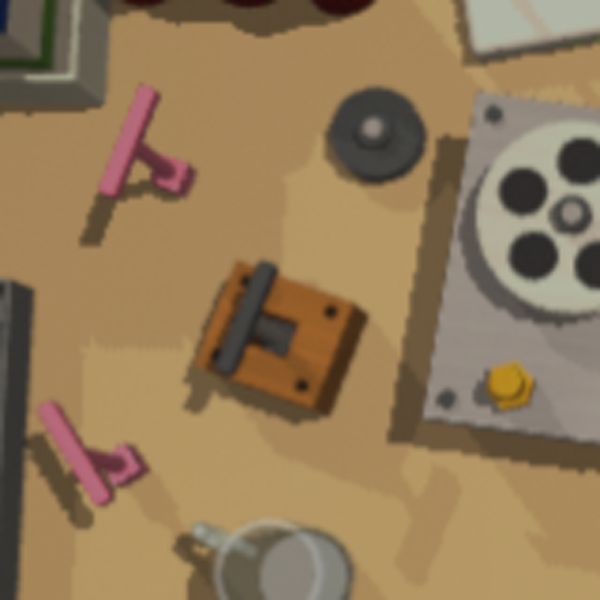

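View pics/c2.png

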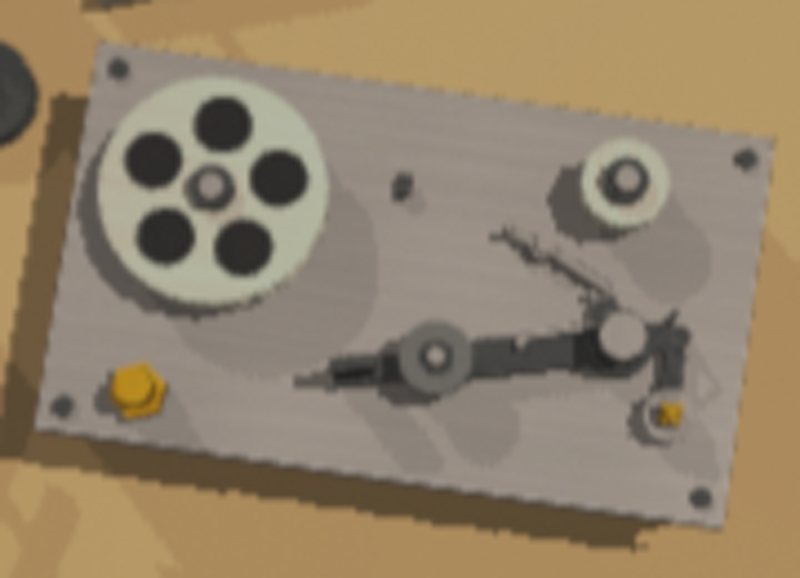

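View pics/c3.png

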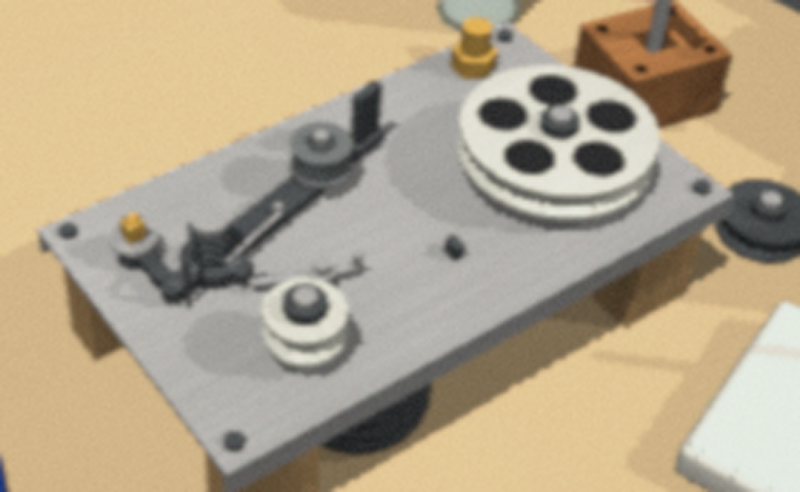

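The crops confirm it: the dark steel key is in the brown block, with its bar ends near (190.7,202) and (181.9,227) in the top view. The lock screw head is the brass square at top-view px (376,238), and the lug is at about (305,228). Next I'll take wrist views of the key and the drive.

Run:
```python
from h import *
s=load('top0')
a=atz(s,[(190.7,202),(181.9,227.3)],143);print(a, np.linalg.norm(a[0]-a[1]), a.mean(0))
d=a[0]-a[1]; th=np.arctan2(d[1],d[0]); print('bar',th)
M=np.array(load('wrist0')['mount']);print(M.round(3))
for z in [143]: print(atz(s,[(186.3,214.6)],z))
# tool y perp to bar. down(yaw): tool x=(c,s), tool y=(s,-c)
for k in (0,np.pi):
    q=down(th+k); R=Ro.from_quat([q[1],q[2],q[3],q[0]]).as_matrix()
    p=a.mean(0); tp=[p[0],p[1],151]; print(k,ctrl.inverse_kinematics(tp,q))
```

```text
[[611.54235002 302.9732253  143.        ]
 [547.4979726  322.0663036  143.        ]] 66.82984302290777 [579.52016131 312.51976445 143.        ]
bar -0.28973354898530385
[[-1.00000e-03 -9.54000e-01 -2.99000e-01  8.14690e+01]
 [ 1.00000e+00 -1.00000e-03  1.00000e-03 -5.71000e-01]
 [-1.00000e-03 -2.99000e-01  9.54000e-01 -1.52066e+02]
 [ 0.00000e+00  0.00000e+00  0.00000e+00  1.00000e+00]]
[[579.56939146 312.53663226 143.        ]]
0 [ 3.74907769e-01  3.63782516e-01  1.50935050e+00 -4.44089210e-16
  1.26845964e+00  2.23543765e+00]
3.141592653589793 [ 3.74907769e-01  3.63782516e-01  1.50935050e+00 -4.44089210e-16
  1.26845964e+00 -9.06155009e-01]
```

Run:
```python
from h import *
y=-0.29+np.pi; x=np.array([np.cos(y),np.sin(y)])
p=np.array([579.5,312.5])-35*x
ctrl.move_pose([p[0],p[1],290],down(y))
s=snap('wrist','w1'); print(ctrl.state()['clock'],s['pos'],s['rot'])
print(proj(s,[579.5,312.5,143]))
```

```text
2.225 [612.31095302 303.63347953 289.90507171] [-1.87051442e-04  1.43737823e-01  9.89615779e-01  1.13322064e-04]
[[320.29732094 183.56743491]]
```

View pics/w1.png

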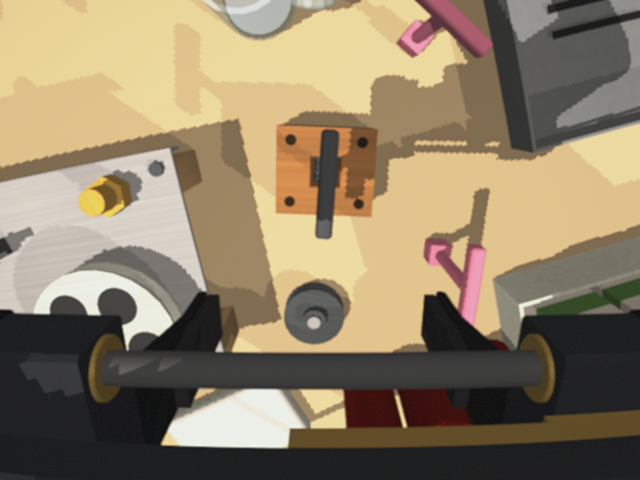

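The wrist view shows the key bar from (330,131) to (323,236), standing in the block, with pink keys only off to the right. I'll measure the bar from the depth data.

```bash
cat >> h.py <<'E'
def rect(P,ok):
    Q=P[ok][:,:2].astype(np.float32); (c,wh,a)=cv2.minAreaRect(Q); b=cv2.boxPoints((c,wh,a))
    return c,wh,b,len(Q)
def longdir(b):
    e1=b[1]-b[0];e2=b[2]-b[1]; e=e1 if np.linalg.norm(e1)>np.linalg.norm(e2) else e2
    return np.arctan2(e[1],e[0])
E
python3 - <<'E'
from h import *
for n in ['w1','top0','scene0']:
    s=load(n);P=cloud(s)
    ok=(abs(P[:,:,0]-580)<60)&(abs(P[:,:,1]-312)<40)&(P[:,:,2]>132)&(P[:,:,2]<150)
    c,wh,b,k=rect(P,ok); Q=P[ok]
    print(n,np.round(c,1),np.round(wh,1),k,'dir',longdir(b),'z med',np.median(Q[:,2]),'mean',Q.mean(0).round(1))
    v=Q[:,:2]-Q[:,:2].mean(0); w=np.linalg.svd(v,full_matrices=False)[2][0]; print(' pca',np.arctan2(w[1],w[0]))
    # block top
    ok=(abs(P[:,:,0]-580)<70)&(abs(P[:,:,1]-305)<70)&(P[:,:,2]>54)&(P[:,:,2]<66)
    c,wh,b,k=rect(P,ok); print(' block',np.round(c,1),np.round(wh,1),k,b.round(0).tolist(),longdir(b),np.median(P[ok][:,2]))
s=load('w1')
print(atz(s,[(330,131),(323,236)],143))
E
```

```text
w1 [582.6 316.4] [13.1 79.8] 1950 dir -0.35340333 z med 143.52175072788663 mean [580.9 316.9 143.4]
 pca -0.3529927407469117
 block [582.9 316.1] [90.4 80.2] 6834 [[530.0, 286.0], [606.0, 260.0], [635.0, 346.0], [559.0, 372.0]] 1.24386 60.89859381849888
top0 [579.9 315.8] [14.6 77.7] 171 dir -0.2953338 z med 141.73401070023328 mean [578.2 315.4 141.5]
 pca 2.8124859766067156
 block [580.3 316.3] [90.2 80.1] 683 [[528.0, 287.0], [603.0, 260.0], [633.0, 346.0], [557.0, 372.0]] 1.2342235 59.559321696502366
scene0 [582.8 313.8] [16.9 79.8] 179 dir -0.35412222 z med 140.16837341045448 mean [584.3 311.9 139.2]
 pca -0.3517306140237567
 block [582.9 314.5] [95.4 85.3] 721 [[526.0, 285.0], [606.0, 255.0], [640.0, 344.0], [560.0, 374.0]] 1.2130781 58.47328530463744
[[546.14116955 329.483883   143.        ]
 [617.64281701 303.22665574 143.        ]]
```

Run:
```python
from h import *
y=np.pi-0.1; x=np.array([np.cos(y),np.sin(y)])
p=np.array([540,-95])-35*x
ctrl.move_pose([p[0],p[1],270],down(y))
s=snap('wrist','w2'); print(ctrl.state()['clock'],s['pos'],s['rot'])
im=s['pixels'][:,:,::-1]
cv2.imwrite('pics/w2c.png',cv2.resize(im[60:300,90:500],(800,468),interpolation=cv2.INTER_CUBIC))
```

```text
3.7667 [575.21213819 -97.59731784 270.19148759] [2.32659254e-04 4.95213543e-02 9.98773025e-01 1.58165880e-04]
```

View pics/w2.png

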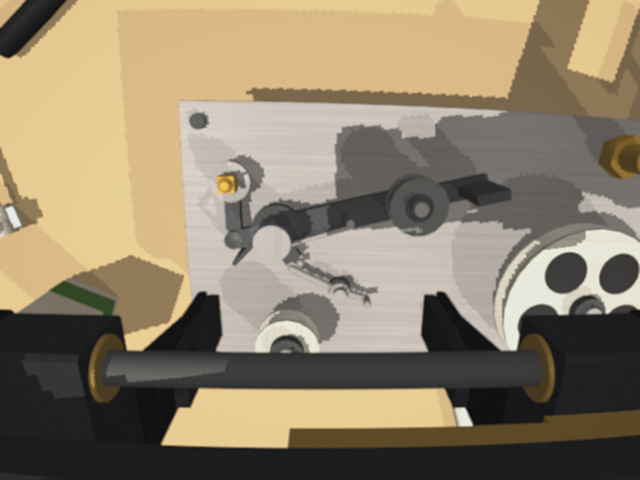

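View pics/w2c.png

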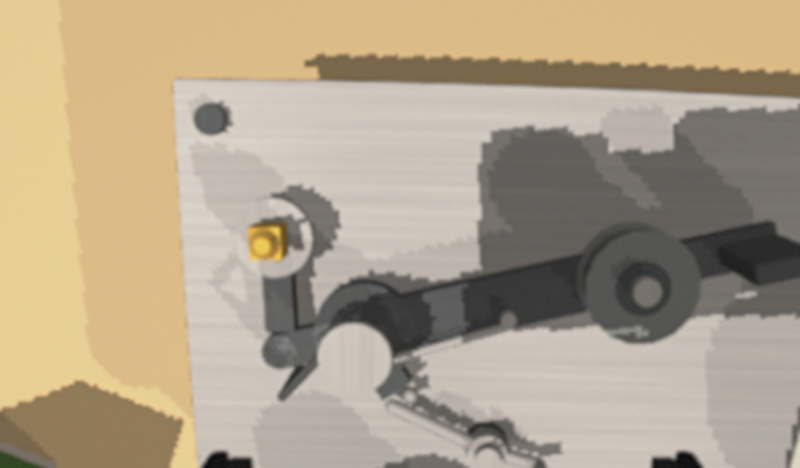

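The lock head (brass) is at (227,184), with its dog running to (235,240). The roller is at (421,207) and the lug plate at (488,190). Measuring these now.

```bash
python3 - <<'E'
from h import *
for n,(u,v) in [('w2',(227,184)),('top0',(376,238)),('scene0',(263,265))]:
    s=load(n);P=cloud(s); hsv=cv2.cvtColor(s['pixels'],cv2.COLOR_RGB2HSV)
    yy,xx=np.mgrid[0:480,0:640]
    br=(hsv[:,:,0]>12)&(hsv[:,:,0]<32)&(hsv[:,:,1]>130)&(abs(xx-u)<18)&(abs(yy-v)<18)
    Q=P[br]; print(n,br.sum(),'px mean',xx[br].mean(),yy[br].mean(),'xyz',np.nanmean(Q,0).round(1),'z rng',np.nanpercentile(Q[:,2],[5,50,95]).round(1))
    ok=br&(P[:,:,2]>127)&(P[:,:,2]<140)
    c,wh,b,k=rect(P,ok); print(' top',np.round(c,1),np.round(wh,1),k,'edge dir',longdir(b)%(np.pi/2))
    print(' atz132',atz(s,[(xx[br].mean(),yy[br].mean())],132).round(1))
s=load('w2');P=cloud(s)
for p in [(235,240),(233,220),(232,205),(271,243),(421,207),(488,190),(470,183),(508,192),(487,178),(490,204)]: print(p,P[p[1],p[0]].round(1))
# lug high points
for n in ['w2','top0','scene0']:
    s=load(n);P=cloud(s)
    ok=(P[:,:,2]>146)&(P[:,:,2]<165)&(P[:,:,0]>480)&(P[:,:,0]<600)&(abs(P[:,:,1]-25)<35)
    if ok.sum()>3:
        c,wh,b,k=rect(P,ok);yy,xx=np.nonzero(ok);print(n,'lug',np.round(c,1),np.round(wh,1),k,longdir(b),'z',np.percentile(P[ok][:,2],[10,50,90]).round(1),'px',xx.min(),xx.max(),yy.min(),yy.max())
E
python3 - <<'E'
from h import *
s=load('w2')['pixels'][:,:,::-1]
cv2.imwrite('pics/w2d.png',np.hstack([cv2.resize(s[155:255,195:265],(400,571),interpolation=cv2.INTER_CUBIC),cv2.resize(s[150:250,450:520],(400,571),interpolation=cv2.INTER_CUBIC)]))
E
```

```text
w2 324 px mean 226.70987654320987 183.48456790123456 xyz [ 533.  -159.9  133.3] z rng [125.4 133.9 137.2]
 top [ 533.5 -161. ] [11.4 11.2] 293 edge dir 1.4707361
 atz132 [[ 533.2 -160.2  132. ]]
top0 19 px mean 375.1578947368421 237.73684210526315 xyz [ 532.1 -159.3  132.6] z rng [126.1 133.8 137.7]
 top [ 532.6 -159.4] [9.8 7.6] 17 edge dir 1.5151832
 atz132 [[ 532.1 -159.4  132. ]]
scene0 39 px mean 262.84615384615387 263.6666666666667 xyz [ 536.5 -164.   129. ] z rng [123.1 129.4 134.5]
 top [ 535.5 -164.3] [10.3  6. ] 25 edge dir 0.5425362
 atz132 [[ 539.  -165.6  132. ]]
(235, 240) [ 579.2 -165.   115.6]
(233, 220) [ 563.8 -164.4  113.7]
(232, 205) [ 552.3 -163.4  113.3]
(271, 243) [ 574.3 -132.4  149.7]
(421, 207) [560.  -28.7 146.9]
(488, 190) [552.4  16.9 148. ]
(470, 183) [552.9  15.9 115.1]
(508, 192) [553.4  27.5 155.4]
(487, 178) [550.3  28.9 115.1]
(490, 204) [573.8  36.9 101.3]
w2 lug [556.1  18.3] [ 8.4 24.3] 555 -1.4318234 z [149.3 154.6 155.7] px 472 511 186 206
top0 lug [556.   19.4] [ 8.1 22.8] 37 -1.4427625 z [148.8 153.  156.5] px 299 308 224 228
scene0 lug [556.2  17.2] [ 9.4 24.8] 52 -1.3649974 z [146.8 151.4 153.6] px 335 344 216 225
```

View pics/w2d.png

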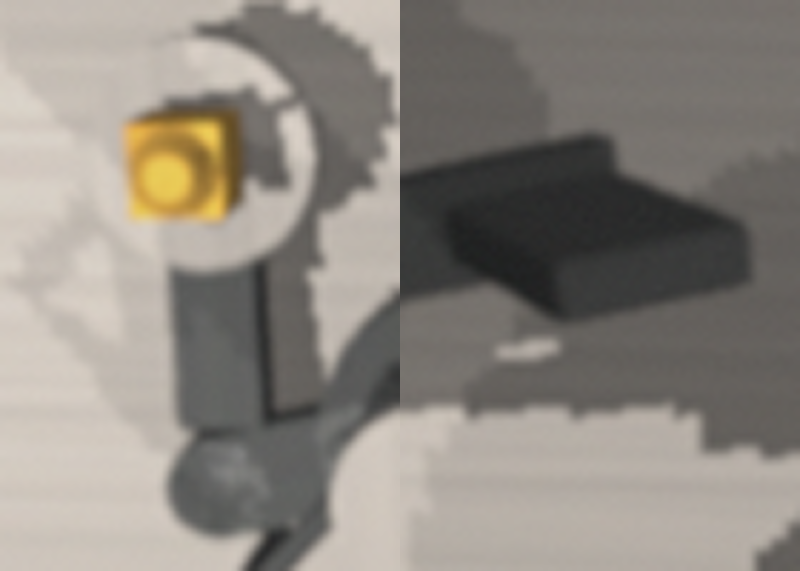

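Measured values:
- **Key:** bar centre at (582.6, 316.4), direction −0.353.
- **Lock:** axis at about (533.2, −160.2), yaw about −0.10.
- **Lug:** (556.1, 18.3), arm direction 1.71, which puts the pivot at about (577, −132).

Sizes and heights match the description, so I'll grasp the key.

Run:
```python
from h import *
q=down(-0.353)
ctrl.set_gripper(60,40)
ctrl.move_pose([582.6,316.4,195],q)
ctrl.line_to([582.6,316.4,128],q,velocity=100,stop_force=15)
st=ctrl.state(); print(st['clock'],st['tool_pos'],st['joints'].round(2))
ctrl.set_gripper(5,40)
st=ctrl.state(); print(st['clock'],st['opening'],st['wrist_force'])
ctrl.line_to([582.6,316.4,200],q,velocity=100)
st=ctrl.state(); print(st['clock'],st['opening'],st['wrist_force'],st['tool_pos'])
s=snap('wrist','w3')
```

```text
8.75 [583.05526477 316.57741001 128.60339162] [0.38 0.4  1.51 0.   1.23 2.3 ]
9.6 12.66610745239817 [-0.13697402 -0.65054789  0.86705704]
10.4667 12.645154000736916 [-0.39853809  0.41568657 -2.23894519] [582.12216271 316.18998717 199.13277649]
```

View pics/w3.png

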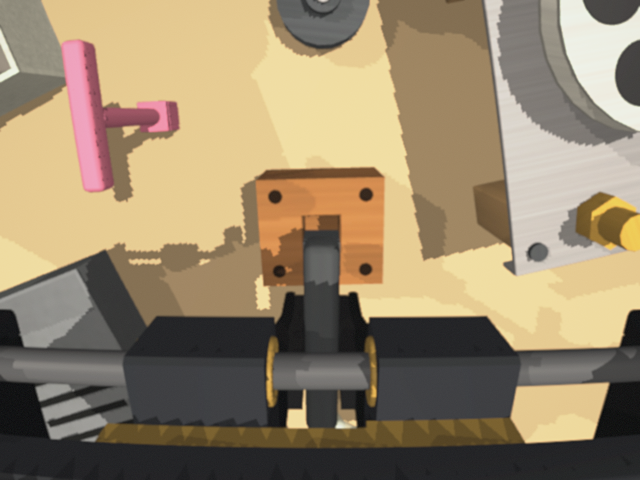

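The key is gripped (opening 12.65 mm) and lifted clear of the block, which has stayed put. Next I'll carry it over the lock.

Run:
```python
from h import *
ctrl.line_to([582.6,316.4,300],velocity=200)
q=down(-0.10)
ctrl.move_pose([533.2,-160.2,300],q)
ctrl.line_to([533.2,-160.2,262],q,velocity=100)
ctrl.sleep(0.3)
st=ctrl.state(); print(st['clock'],st['opening'],st['wrist_force'],st['tool_pos'],st['tool_rot'],st['joints'].round(2))
s=snap('wrist','w4'); t=snap('scene','s4')
cv2.imwrite('pics/s4c.png',cv2.resize(t['pixels'][130:310,180:360,::-1],(600,600),interpolation=cv2.INTER_CUBIC))
```

```text
13.75 12.587463422150527 [ 0.24736096 -0.16249334 -1.75309974] [ 533.51741451 -160.37748543  262.72498122] [ 2.30561980e-04  9.98748238e-01 -5.00159335e-02  5.57337097e-04] [-0.43  0.04  1.67 -0.    1.43  1.24]
```

View pics/w4.png

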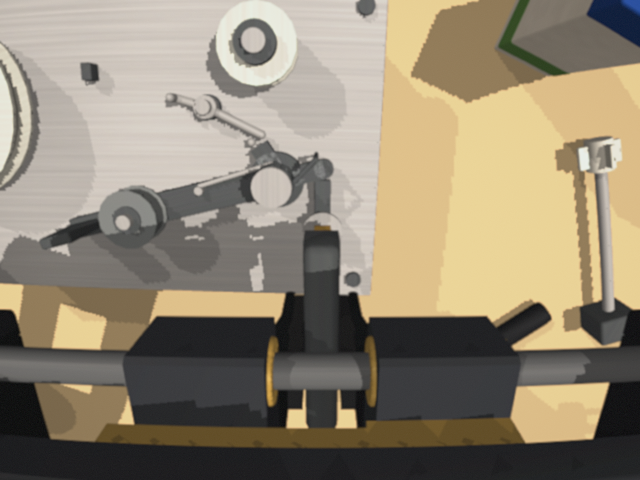

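View pics/s4c.png

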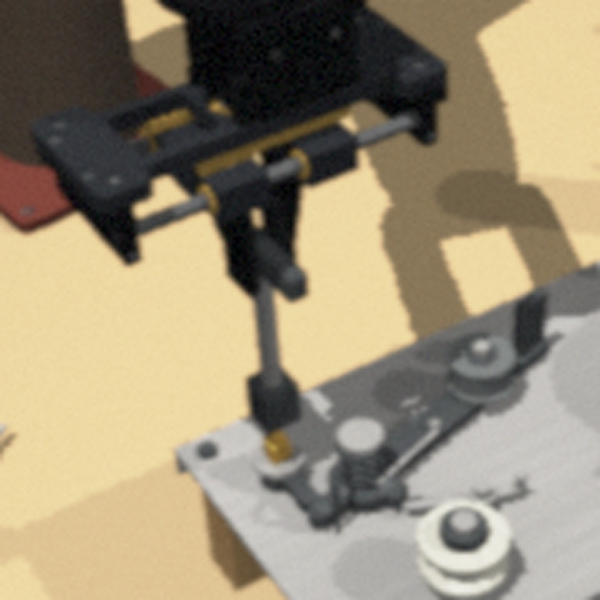

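Run:
```python
from h import *
t=load('s4'); im=cv2.resize(t['pixels'][180:290,210:320,::-1],(770,770),interpolation=cv2.INTER_CUBIC)[:600]
def box(c,yaw,h,z): 
    R=np.array([[np.cos(yaw),-np.sin(yaw)],[np.sin(yaw),np.cos(yaw)]]); 
    return np.c_[np.array([[h,h],[-h,h],[-h,-h],[h,-h]])@R.T+c,np.full(4,z)]
def dr(P,col):
    p=((proj(t,P)-[210,180]+0.5)*7-0.5).astype(int); cv2.polylines(im,[p],True,col,1)
hc=np.array([533.2,-160.2]); k=np.array([533.5,-160.4]); m=262.7-112
dr(box(hc,-.1,6,132),(0,0,255));dr(box(hc,-.1,6,118),(0,0,255))
dr(box(k,-.1,11.25,m),(0,255,0));dr(box(k,-.1,11.25,m+25),(0,255,0))
cv2.imwrite('pics/ov.png',im)
```

```text
(no output)
```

View pics/ov.png

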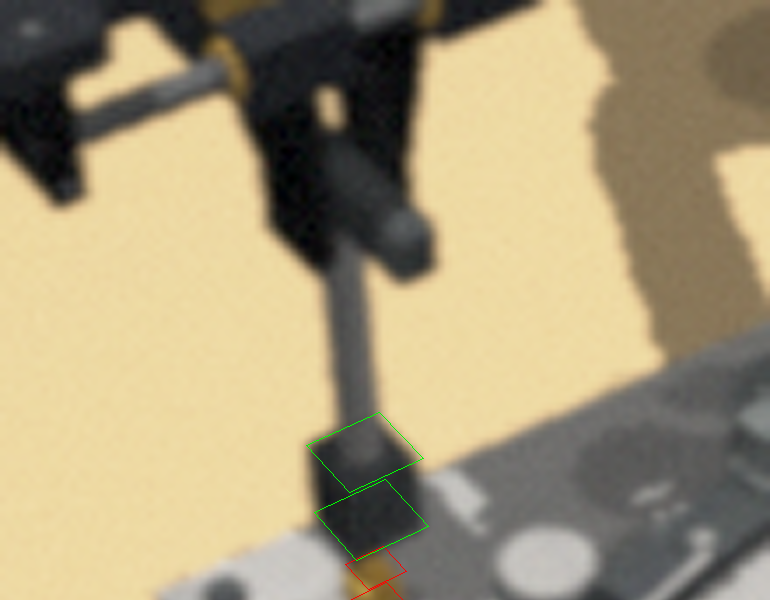

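The offsets of key and head from the overlay agree within about 1 mm. Descending with force monitoring.

Run:
```python
from h import *
r=ctrl.line_to([533.2,-160.2,228],velocity=40,stop_force=12)
st=ctrl.state(); print(r,st['clock'],st['opening'],st['wrist_force'].round(2),st['ft_torque'].round(2),st['tool_pos'])
```

```text
True 14.5833 12.593872803543784 [ 0.71 -0.19  3.83] [-0.12 -0.05 -0.04] [ 533.20346902 -160.21434689  230.87760891]
```

Seated: it stopped at TCP z 230.9, against an expected 231 or so. Turning anticlockwise now while watching the torque.

Run:
```python
from h import *
z=230.6
for y in [0.3,0.7,1.0,1.15,1.25,1.32,1.39,1.46]:
    ctrl.line_to([533.2,-160.2,z],down(y),velocity=60)
    st=ctrl.state(); r=Ro.from_quat(np.roll(st['tool_rot'],-1)).as_matrix()
    print(y,'act',np.arctan2(r[1,0],r[0,0]).round(3),round(st['clock'],2),st['wrist_force'].round(1),st['ft_torque'].round(2),st['joints'][5].round(2),st['tool_pos'].round(1))
    if abs(st['ft_torque'][2])>0.8: break
```

```text
0.3 act 0.298 15.13 [-0.5  0.1  3.4] [-0.17  0.01 -0.06] 0.84 [ 533.5 -160.4  230.9]
0.7 act 0.697 15.68 [ 1.4 -0.7  3.5] [-0.17  0.04 -0.07] 0.44 [ 533.4 -160.3  230.9]
1.0 act 0.996 16.13 [ 0.1 -0.8  4.6] [-0.14  0.04 -0.05] 0.14 [ 533.3 -160.2  230.9]
1.15 act 1.145 16.43 [ 0.6 -0.4  5.9] [-0.07  0.12 -0.03] -0.01 [ 533.3 -160.2  230.9]
1.25 act 1.245 16.68 [ 0.2 -0.1  4.2] [-0.09  0.07 -0.09] -0.11 [ 533.3 -160.2  230.9]
1.32 act 1.315 16.93 [ 0.1 -0.   5.9] [-0.07  0.09  0.  ] -0.18 [ 533.3 -160.2  230.9]
1.39 act 1.385 17.18 [0.1 0.5 5.3] [-0.11  0.08 -0.05] -0.25 [ 533.3 -160.2  230.9]
1.46 act 1.455 17.43 [0.3 0.3 6. ] [-0.04  0.14 -0.09] -0.32 [ 533.3 -160.2  230.9]
```

Run:
```python
from h import *
z=230.6
for y in [1.5,1.54,1.58,1.62]:
    ctrl.line_to([533.2,-160.2,z],down(y),velocity=60); ctrl.sleep(0.1)
    st=ctrl.state(); r=Ro.from_quat(np.roll(st['tool_rot'],-1)).as_matrix()
    print(y,'act',np.arctan2(r[1,0],r[0,0]).round(3),round(st['clock'],2),st['wrist_force'].round(1),st['ft_torque'].round(2),st['joints'][5].round(2),st['joint_torque'][5].round(3),st['opening'])
    if abs(st['ft_torque'][2])>0.4: break
s=snap('wrist','w5');t=snap('scene','s5');snap('top','t5')
cv2.imwrite('pics/s5c.png',cv2.resize(t['pixels'][130:310,180:360,::-1],(600,600),interpolation=cv2.INTER_CUBIC))
```

```text
1.5 act 1.495 17.78 [-0.3  0.1  5.7] [-0.05  0.16 -0.13] -0.36 -0.182 12.822596337721636
1.54 act 1.535 18.13 [-1.4  0.2  5.5] [-0.06  0.2  -0.23] -0.4 -0.205 12.629464252458439
1.58 act 1.574 18.48 [-0.3  0.   5.1] [-0.04  0.12 -0.3 ] -0.44 -0.274 12.61075278947987
1.62 act 1.615 18.83 [-0.4  1.   5.5] [-0.06  0.19 -0.19] -0.48 -0.202 12.584925490970539
```

View pics/w5.png

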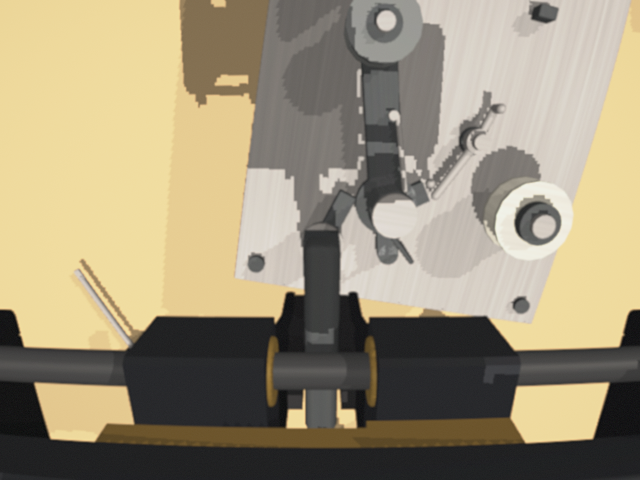

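View pics/s5c.png

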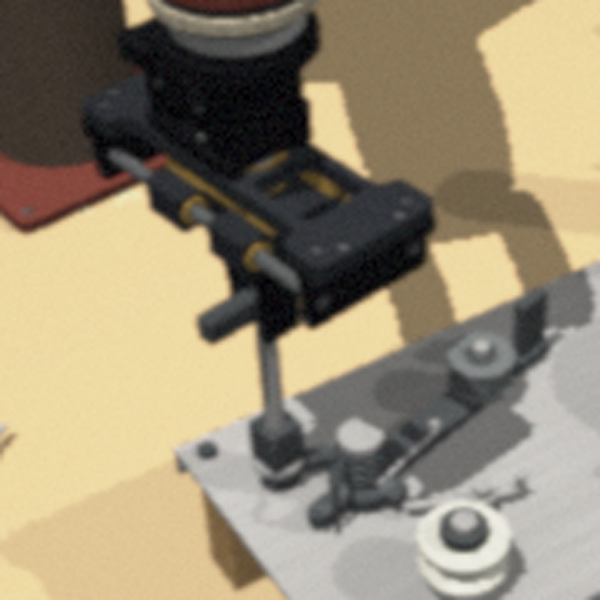

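Run:
```python
from h import *
s=load('w5');P=cloud(s);im=s['pixels'][:,:,::-1]
cv2.imwrite('pics/w5c.png',cv2.resize(im[160:270,270:430],(800,550),interpolation=cv2.INTER_CUBIC))
for p in [(335,215),(342,205),(349,194),(345,200),(330,228)]: print(p,P[p[1],p[0]].round(1))
s=load('t5');im=s['pixels'][:,:,::-1]
cv2.imwrite('pics/t5c.png',cv2.resize(im[185:275,290:410],(800,600),interpolation=cv2.INTER_CUBIC))
```

```text
(335, 215) [ 542.2 -141.3  114.4]
(342, 205) [ 546.5 -134.4  114.6]
(349, 194) [ 550.7 -127.2  113.4]
(345, 200) [ 548.2 -130.8  115.6]
(330, 228) [ 539.3 -149.4  118.1]
```

View pics/w5c.png

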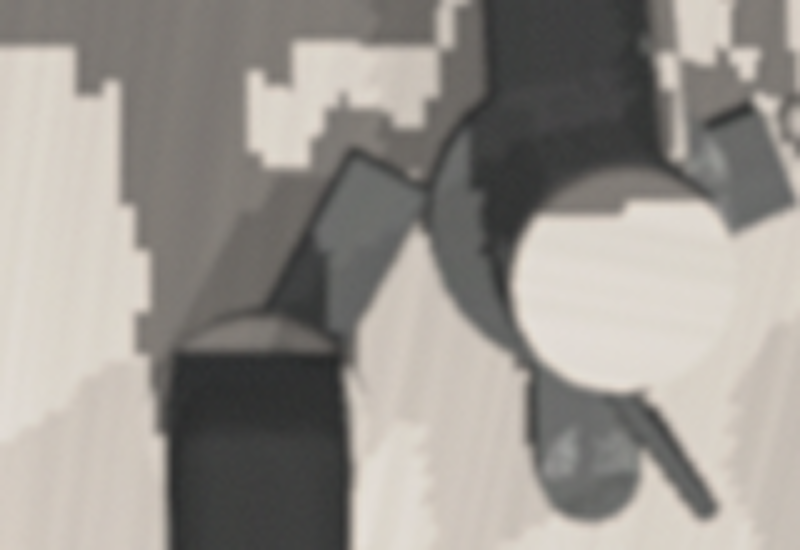

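Run:
```python
from h import *
s=load('w5')
a=atz(s,[(340.4,190),(353.6,197.4),(323.2,222.0),(341.5,224)],114); print(a.round(1))
m=a[:2].mean(0); print('end mid',m,np.arctan2(m[1]+160.2,m[0]-533.2), 'end edge normal',np.arctan2(*(a[1]-a[0])[[1,0]])+np.pi/2,'left edge',np.arctan2(*(a[0]-a[2])[[1,0]]))
s2=load('w2') # before: dog edges crop2d scale 5.714 off (195,155)
f=lambda x,y:(195+x/5.714,155+y/5.714)
b=atz(s2,[f(180,425),f(172,270),f(265,415),f(258,265)],114);print(b.round(1))
print('before',np.arctan2(*(b[0]-b[1])[[1,0]]),np.arctan2(*(b[2]-b[3])[[1,0]]), np.linalg.norm(b[0]-b[2]))
# bar direction & length now
P=cloud(s); 
ok=(P[:,:,2]>225)&(P[:,:,2]<252)&(abs(P[:,:,0]-533)<60)&(abs(P[:,:,1]+160)<60)
yy,xx=np.nonzero(ok); print(ok.sum(), xx.min(),xx.max(),yy.min(),yy.max())
ok[285:]=False
c,wh,bb,k=rect(P,ok); print(c,wh,longdir(bb))
t=load('t5');P=cloud(t);ok=(P[:,:,2]>225)&(P[:,:,2]<252)&(abs(P[:,:,0]-533)<60)&(abs(P[:,:,1]+160)<60);print(ok.sum())
```

```text
[[ 544.9 -124.7  114. ]
 [ 553.8 -129.2  114. ]
 [ 534.7 -146.5  114. ]
 [ 546.9 -147.4  114. ]]
end mid [ 549.32921258 -126.91655637  114.        ] 1.119543086812698 end edge normal 1.103359121513014 left edge 1.1343747296540754
[[ 570.6 -170.5  114. ]
 [ 549.5 -168.1  114. ]
 [ 570.4 -158.9  114. ]
 [ 550.1 -156.7  114. ]]
before -0.11482809698400859 -0.10928925909881006 11.654829276318686
6945 275 367 236 427
(532.9278564453125, -128.9172821044922) (12.981303215026855, 15.658429145812988) -1.5352945
26
```

View pics/t5c.png

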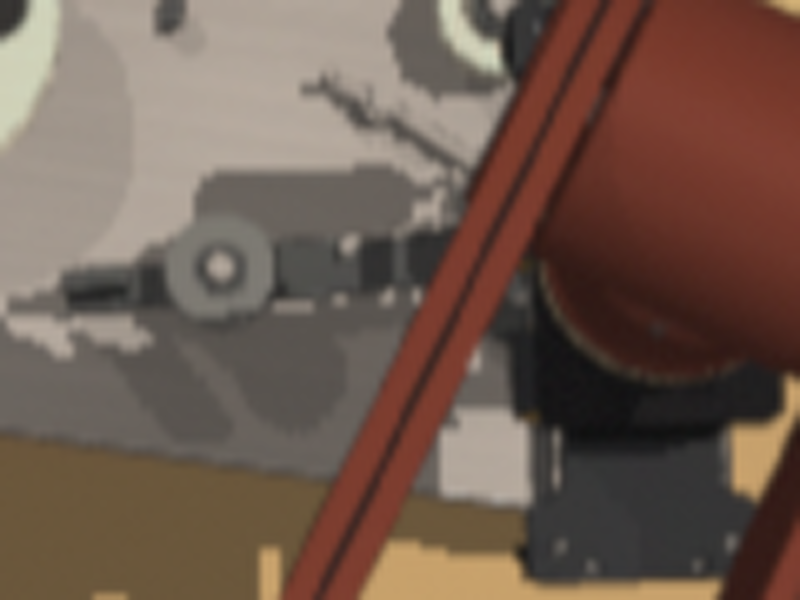

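The dog now lies at 1.12 rad against −0.11 before. That is 1.23 rad of turn, so it is at its stop, and the torque rise agrees. I'll relax the wind-up slightly within the play, release, lift off and check.

Run:
```python
from h import *
ctrl.line_to([533.2,-160.2,230.6],down(1.50),velocity=60); ctrl.sleep(0.1)
st=ctrl.state(); print(st['clock'],st['wrist_force'].round(1),st['ft_torque'].round(2))
ctrl.set_gripper(40)
st=ctrl.state(); print(st['clock'],st['wrist_force'].round(1),st['ft_torque'].round(2),st['opening'])
ctrl.line_to([533.2,-160.2,290],velocity=120)
# view pose: back off so key appears
y=1.5; x=np.array([np.cos(y),np.sin(y)]); p=np.array([533.2,-160.2])-25*x
s=snap('wrist','w6');t=snap('scene','s6'); print(ctrl.state()['clock'])
cv2.imwrite('pics/s6c.png',cv2.resize(t['pixels'][130:310,180:360,::-1],(600,600),interpolation=cv2.INTER_CUBIC))
```

```text
19.35 [-0.2 -0.2  5.6] [-0.07  0.1  -0.23]
20.125 [-0.6  0.   0.1] [-0.11  0.08  0.05] 39.82897688093244
20.8667
```

View pics/w6.png

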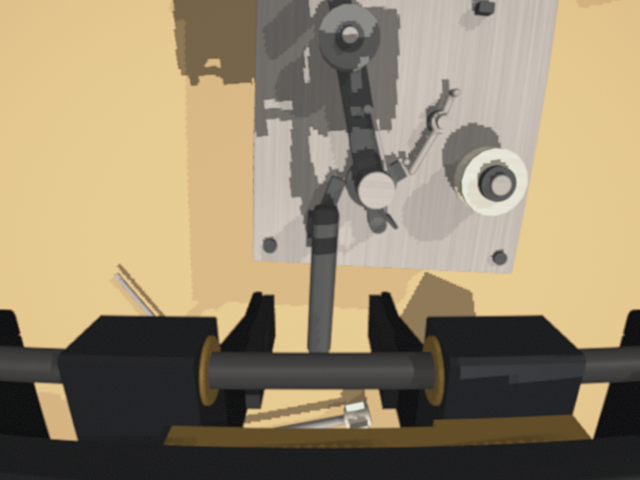

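View pics/s6c.png

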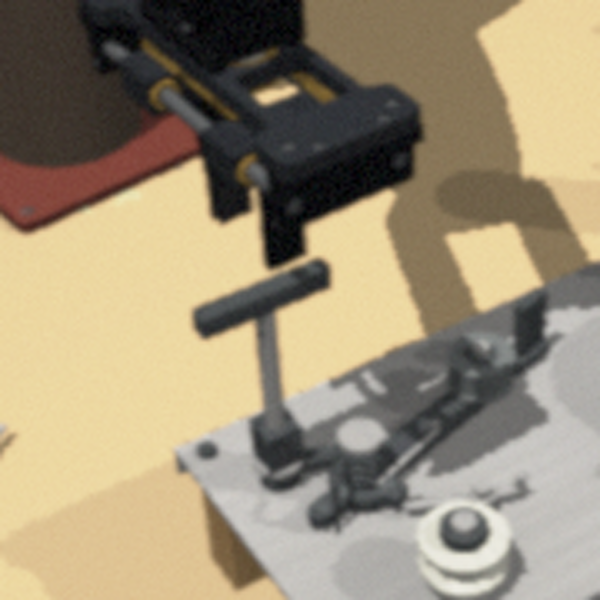

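The key stands upright on the screw, fingers clear. I'll check the bar height and dog angle, then take one fresh look at the lug on the way.

Run:
```python
from h import *
s=load('w6');P=cloud(s)
ok=(P[:,:,2]>235)&(P[:,:,2]<256)&(abs(P[:,:,0]-533)<60)&(abs(P[:,:,1]+160)<60)
ok[:, :295]=False; ok[:,350:]=False; ok[350:]=False
c,wh,b,k=rect(P,ok); print('bar',np.round(c,1),np.round(wh,1),longdir(b)%np.pi,'z',np.percentile(P[ok][:,2],[5,50,95]).round(1))
yy,xx=np.nonzero(ok); 
A=np.c_[P[ok][:,:2]-533,np.ones(ok.sum())]; top=P[ok][:,2]>242
print('tilt',np.linalg.lstsq(A[top],P[ok][top][:,2],rcond=None)[0])
im=s['pixels'][:,:,::-1]; cv2.imwrite('pics/w6c.png',cv2.resize(im[150:260,290:410],(800,733)[:2],interpolation=cv2.INTER_CUBIC)[:600])
# lug plan reachability
piv=np.array([577.2,-132.2])
for qv in [0,0.3,0.56,0.6]:
    a=1.71-qv; p=piv+152*np.array([np.cos(a),np.sin(a)]); print(qv,p.round(1),ctrl.inverse_kinematics([p[0],p[1],133],down(a)))
```

```text
bar [ 534.5 -159.9] [77.2 13.1] 1.447862 z [244.  246.5 247.7]
tilt [ 4.88970017e-04 -2.91142463e-03  2.44354543e+02]
0 [556.1  18.3] [-1.08787861e-01  1.52179817e-01  1.80161552e+00 -4.44089210e-16
  1.18779731e+00 -2.47991534e-01]
0.3 [601.5  17.8] [-1.01334892e-01  2.55098144e-01  1.68124360e+00 -4.44089210e-16
  1.20525091e+00  5.94614350e-02]
0.56 [639.3   6.5] [-1.13024354e-01  3.38836324e-01  1.57714609e+00 -4.44089210e-16
  1.22561024e+00  3.07771973e-01]
0.6 [644.8   3.9] [-1.16081995e-01  3.51027213e-01  1.56154867e+00 -4.44089210e-16
  1.22901677e+00  3.44714331e-01]
```

View pics/w6c.png

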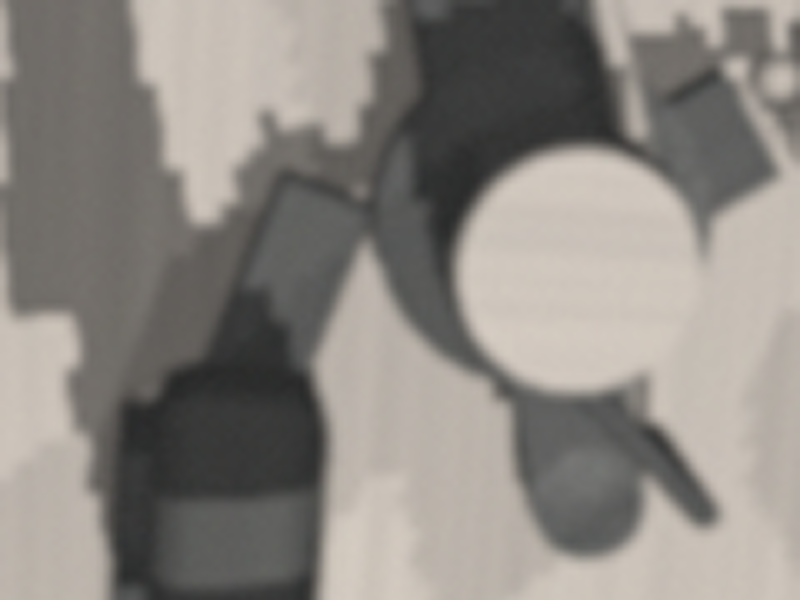

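The key is seated (bar top 246.5 mm, expected 246, level), and the dog is still turned. Next, the lug.

Run:
```python
from h import *
q=down(1.71)
ctrl.line_to([556.1,18.3,290],q,velocity=250)
ctrl.line_to([556.1,18.3,175],q,velocity=150)
r=ctrl.line_to([556.1,18.3,133],q,velocity=80,stop_force=8)
st=ctrl.state(); print(r,st['clock'],st['wrist_force'].round(1),st['tool_pos'].round(1))
if not r:
    ctrl.set_gripper(3,25)
    st=ctrl.state(); print(st['clock'],st['opening'],st['wrist_force'].round(1),st['ft_torque'].round(2),st['tool_pos'].round(1))
snap('wrist','w7'); t=snap('scene','s7')
cv2.imwrite('pics/s7c.png',cv2.resize(t['pixels'][130:310,240:420,::-1],(600,600),interpolation=cv2.INTER_CUBIC))
```

```text
False 23.325 [ 0.4  0.3 -0.4] [556.1  18.3 132.8]
23.9917 7.936677541736307 [-4.5 -1.1  3.6] [-0.26  0.71 -0.3 ] [555.6  18.2 133.1]
```

View pics/s7c.png

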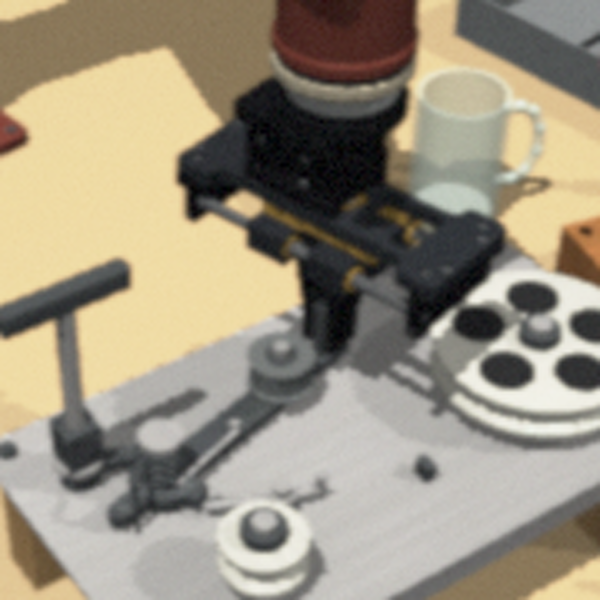

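The lug is pinched (7.94 mm, matching the 8 mm plate). Now I'll sweep it back along the arc, watching forces.

Run:
```python
from h import *
piv=np.array([577.2,-132.2])
for qv in [0.08,0.16,0.24,0.32,0.38,0.42,0.46,0.50,0.54,0.57]:
    a=1.71-qv; p=piv+152*np.array([np.cos(a),np.sin(a)])
    ctrl.line_to([p[0],p[1],133],down(a),velocity=50)
    st=ctrl.state(); f=st['wrist_force']; push=f[0]*np.sin(a)-f[1]*np.cos(a); rad=f[0]*np.cos(a)+f[1]*np.sin(a)
    d=st['tool_pos'][:2]-piv; print(qv,'est q',(1.71-np.arctan2(d[1],d[0])).round(3),round(st['clock'],2),'push',push.round(1),'rad',rad.round(1),'z',f[2].round(1),st['opening'].round(2))
    if abs(push)>25 or abs(rad)>20: print('STOP'); break
snap('wrist','w8'); t=snap('scene','s8'); snap('top','t8')
cv2.imwrite('pics/s8c.png',cv2.resize(t['pixels'][130:310,240:420,::-1],(600,600),interpolation=cv2.INTER_CUBIC))
```

```text
Traceback (most recent call last):
AttributeError: 'float' object has no attribute 'round'
```

Run:
```python
from h import *
piv=np.array([577.2,-132.2])
for qv in [0.08,0.16,0.24,0.32,0.38,0.42,0.46,0.50,0.54,0.57]:
    a=1.71-qv; p=piv+152*np.array([np.cos(a),np.sin(a)])
    ctrl.line_to([p[0],p[1],133],down(a),velocity=50)
    st=ctrl.state(); f=st['wrist_force']; push=f[0]*np.sin(a)-f[1]*np.cos(a); rad=f[0]*np.cos(a)+f[1]*np.sin(a)
    d=st['tool_pos'][:2]-piv; print(qv,'est q %.3f clk %.2f push %.1f rad %.1f z %.1f op %.2f'%(1.71-np.arctan2(d[1],d[0]),st['clock'],push,rad,f[2],st['opening']))
    if abs(push)>25 or abs(rad)>20: print('STOP'); break
snap('wrist','w8'); t=snap('scene','s8'); snap('top','t8')
cv2.imwrite('pics/s8c.png',cv2.resize(t['pixels'][130:310,240:420,::-1],(600,600),interpolation=cv2.INTER_CUBIC))
```

```text
0.08 est q 0.074 clk 24.73 push -7.6 rad -0.6 z 5.0 op 7.52
0.16 est q 0.154 clk 25.12 push -7.8 rad -2.9 z 7.1 op 7.55
0.24 est q 0.233 clk 25.52 push -9.3 rad -2.7 z 6.9 op 7.76
0.32 est q 0.313 clk 25.91 push -9.6 rad -3.7 z 7.2 op 7.96
0.38 est q 0.373 clk 26.24 push -8.2 rad -5.4 z 7.5 op 8.02
0.42 est q 0.412 clk 26.52 push -9.1 rad -6.7 z 8.4 op 7.76
0.46 est q 0.451 clk 26.79 push -9.5 rad -6.9 z 8.2 op 7.88
0.5 est q 0.490 clk 27.07 push -10.7 rad -6.1 z 8.5 op 7.92
0.54 est q 0.530 clk 27.34 push -10.7 rad -7.4 z 8.9 op 7.68
0.57 est q 0.560 clk 27.59 push -11.3 rad -8.4 z 9.8 op 7.89
```

View pics/s8c.png

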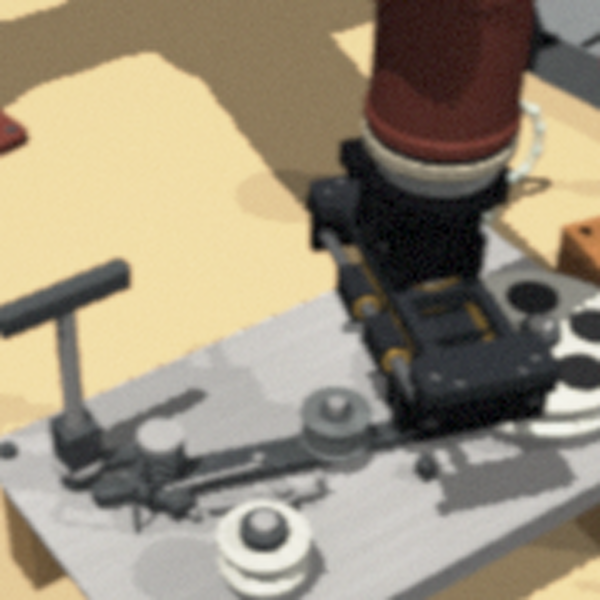

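View pics/w8.png

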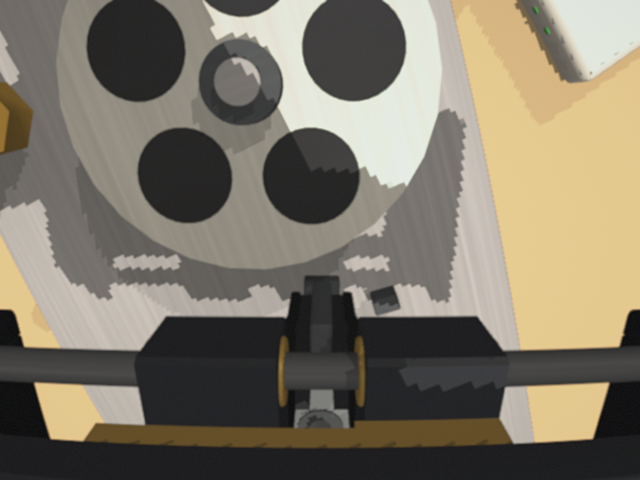

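View pics/t8.png

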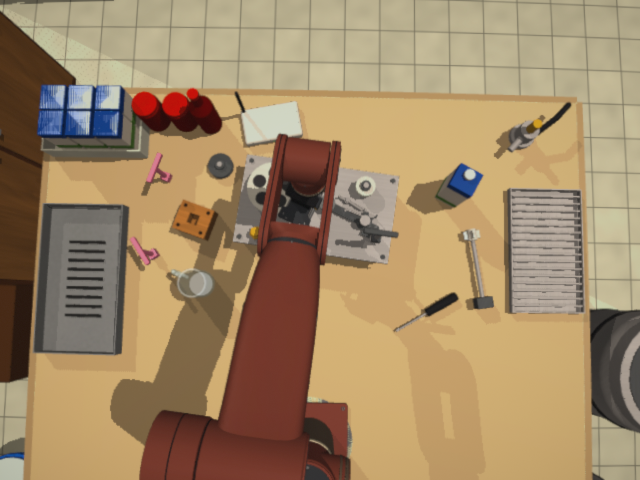

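The arm is pressed back and the force behaviour is as the spring predicts. I'll cross-check the angle independently from the roller hub in the scene camera.

Run:
```python
from h import *
a=load('s7');b=load('s8')
f=lambda x,y:(240+x*.3,130+y*.3)
piv=np.array([577.2,-132.2])
h0=atz(a,[f(282,346)],145)[0]; h1=atz(b,[f(337,405)],145)[0]; pv=atz(a,[f(160,437)],150)[0]
print(h0,h1,pv)
for P in (piv,pv[:2]):
    g=[np.arctan2(h[1]-P[1],h[0]-P[0]) for h in (h0,h1)]; print(g,g[0]-g[1],np.linalg.norm(h0[:2]-P),np.linalg.norm(h1[:2]-P))
# chord-based with radius 105
print('chord',2*np.arcsin(np.linalg.norm(h1-h0)/210))
# key check
P=cloud(b); ok=(P[:,:,2]>236)&(P[:,:,2]<256)&(abs(P[:,:,0]-533)<55)&(abs(P[:,:,1]+160)<55); c,wh,bb,k=rect(P,ok);print('key bar',c,wh,longdir(bb)%np.pi,np.median(P[ok][:,2]))
st=ctrl.state();print(st['clock'],st['wrist_force'],st['opening'])
```

```text
[563.8501977  -29.43342424 145.        ] [622.34626539 -40.060975   145.        ] [ 579.60053999 -136.08708169  150.        ]
[np.float64(1.6999770499221114), np.float64(1.1151969247121274)] 0.584780125209984 103.63004542864222 102.60499601227517
[np.float64(1.717414081047631), np.float64(1.151985548904136)] 0.5654285321434951 107.81037023302456 105.11046668141819
chord 0.5740757775453569
key bar (534.506103515625, -162.19020080566406) (78.56951141357422, 16.663644790649414) 1.4471974 243.81386726884392
27.7417 [-13.04838855  -2.17961319   9.21069758] 7.511002352921181
```

Run:
```python
from h import *
ctrl.sleep(0.5); st=ctrl.state(); print(st['clock'],st['tool_pos'].round(1),st['wrist_force'].round(1),st['opening'])
ctrl.hand_in()
```

```text
28.2417 [638.5   5.3 133. ] [-12.5  -2.7   8.7] 7.481074015072716
the job is handed in; nothing more can be done
```

I handed the job in at 28.2 s. The lock screw is turned to its stop, the key is standing on it, and the gripper is holding the tensioner arm pressed back past the click.

- **Key:** I lifted the steel key out of the block and seated it on the lock screw. After release its bar top measured 246.5 mm against 246 expected, so it is fully down and standing.
- **Lock screw:** the dog turned about 1.23 rad, which matches the 1.25 stop given its starting position of 0 to 0.1. It was still clear after I let go of the key.
- **Tensioner:** the gripper pinches the lug (jaws read 7.5–8 mm on the 8 mm plate) and holds the arm at about 0.56–0.58 rad. The click is at about 0.46 and the stop at 0.65. The push was about 11 N and steady, as the spring should need.
- **Other things:** in the last top-camera picture nothing else had visibly moved. The gripper hid part of the deck, including the brass fitting there, though a later wrist picture shows it still on the deck.

Two checks did not quite agree. While turning, the gripper went about 0.2 rad further than the play in the socket explains, probably because the key shifted a little in the pads. I trusted the dog's measured position instead. The scene camera's measurements also sat a few mm off the wrist camera's, without affecting the result.

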